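# Tip the ball into the beaked dish, then turn the dish to face the organiser and hold it

### The job

Tip the red ball out of the steel cup into the blue dish on the orange pad and stand the empty cup upright back on the shelf. Then lift the dish by its white handle, swing it about a quarter turn so that its yellow beak points straight at the middle of the clear organiser, and finish while still holding it there: level, about 10 cm above the pad and centred over it, with the ball resting in the middle of the dish. Keep the dish level and the ball near its middle all the time it is in the air, and leave the jars, tape gun and stapler where they are.

Things in the scene. Friction and masses are not known exactly. Their poses are not given: they have to be found in the camera images.
- cup_center (a point): straight steel cup standing upright on the shelf, 50 mm outside diameter, 60 mm tall, wall 3 mm, floor 4 mm thick, open at the top, 80 g. The point is on its axis half-way up (30 mm above its underside); its z axis runs along the cup to the mouth. The ball starts loose inside it. The cup stands to the left or to the right of the pad
- ball_center (a point): centre of the loose red ball, 25 mm diameter, 20 g
- dish_middle (a point): middle of the floor of the blue dish, 6 mm above its underside: a round dished plate, 160 mm diameter, rim top 30 mm above its underside, about 180 g, standing loose on the pad. Floor rises 7 degrees from the middle out to 62 mm radius, then a steep rim; a ball at rest rolls to the middle. x axis points along the yellow beak, z up; beak tip 106 mm from the middle, handle on the opposite side (-x)
- dish_grip (a point): grasp point on the dish's white handle: an upright plate 14 mm thick (along the dish's x axis), 56 mm wide (along the dish's y axis), from 14 to 80 mm above the dish's underside, centred 98 mm from the dish's middle on its -x side. The point is in the centre of the thickness and width, 60 mm above the underside (54 mm above dish_middle). Same axes as the dish. Grip it across the 14 mm thickness, one finger on the side towards the dish: so held it stays level
- dish_beak (a point): tip of the dish's yellow beak, 106 mm from the dish's middle along its x axis, 36 mm above its underside
- pad: orange silicone pad, 170 x 170 x 4 mm, fixed to the shelf; origin at the centre of its underside, on the shelf. The dish starts centred on it to within 10 mm
- organiser_center (a point): centre of the latched clear organiser box with small compartments, 220 mm (x) x 150 mm (y) x 45 mm tall, fixed on the shelf, to the left or to the right of the pad; the point is half-way up (22 mm)
- tapegun: bystander: green tape gun, 210 mm long, 52 mm wide, 89 mm tall; origin under its middle, on the shelf. Stands on the side of the pad away from the organiser
- jar_a: bystander: empty glass jar, 66 mm diameter, 85 mm tall, on the side of the pad away from the cup; origin under its centre
- jar_b: bystander: second empty glass jar of the same size, beyond the pad; origin under its centre
- stapler: bystander: silver stapler, 130 x 36 mm, 50 mm tall, beyond the pad; origin under its centre

How it is judged:
On the way, in this order (a step that is already met when the one before it is completed fails the run):
1. the ball has been tipped from the raised cup into the dish, which still stands on the pad with its beak not yet turned to the organiser (horizontal distance between ball_center and dish_middle below 0.068 m and height (world z) of ball_center below 0.045 m and height (world z) of dish_middle below 0.016 m and height (world z) of cup_center above 0.055 m and x of organiser_center in the frame of dish_middle below 0.3 m), for 0.2 s.
2. the empty cup stands upright on the shelf, let go (angle between cup_center's own z axis and vertical below 0.1 rad and height (world z) of cup_center below 0.034 m and contact force between the fingers and cup below 0.05 N), for 0.2 s.
At the end, for the whole second after the job is handed in: held by the fingers alone, floor 70-160 mm above the shelf, within 40 mm of the pad centre, level to 0.1 rad, still; beak line within 70 mm of the organiser centre, ahead; ball within 18 mm of the middle; cup upright on the shelf, let go (all of step 2 and contact force between the fingers and dish above 1 N and height (world z) of dish_middle between 0.07 and 0.16 m and horizontal distance between dish_middle and pad below 0.04 m and angle between dish_middle's own z axis and vertical below 0.1 rad and x of organiser_center in the frame of dish_middle above 0.2 m and y of organiser_center in the frame of dish_middle between -0.07 and 0.07 m and horizontal distance between ball_center and dish_middle below 0.018 m and z of ball_center in the frame of dish_middle between 0.005 and 0.025 m and linear speed of dish below 0.02 m/s and linear speed of ball below 0.04 m/s and contact force between dish and jar_a below 0.05 N and contact force between dish and jar_b below 0.05 N and contact force between dish and stapler below 0.05 N and contact force between dish and tapegun below 0.05 N and contact force between dish and cup below 0.05 N and contact force between dish and organiser below 0.05 N and height (world z) of cup_center above 0.026 m); the arm keeps its last pose, push and grip.
It fails at once if the ball strays more than 40 mm from the dish's middle while the dish is in the air (height (world z) of dish_middle above 0.03 m and horizontal distance between ball_center and dish_middle above 0.04 m).
It fails at once if the dish tilts more than 0.25 rad (angle between dish_middle's own z axis and vertical above 0.25 rad).
It fails at once if a jar, the tape gun or the stapler is shifted by more than 30 mm (distance of any of jar_a, jar_b, tapegun, stapler from where it was at the start of the episode above 0.03 m).
It also fails if it takes over 64 s, if anything falls off the work surface, if the arm or the gripper's body presses on something with over 40 N, if the wrist force passes 120 N, or if a joint passes its speed limit or range.

### The arm

A 6-joint arm with a two-finger parallel gripper is mounted at the origin on the work surface. World frame = base frame: x ahead of the robot, y to its left, z up, the work surface at z = 0. Lengths are in m, angles in rad, forces in N, time in s.
With the tool pointing down it reaches from about 0.35 to 0.975 m from the base axis. Payload 4.9 kg.
Tool frame: the origin (TCP) lies at the very end of the fingers, on their centre line; the grasp point (between the pads) lies behind it (manip.pinch_z is the y of the grasp point in the tool frame, in m); y points along the fingers, x is the direction in which the jaws open and shut, and the axes are right-handed (so a half turn about y gives the same grasp; the last joint's range is limited). The gripper opens to 85 mm and grips with 20 to 120 N. Pads are 22 mm wide; open, the fingers measure 114 mm over their backs; the gripper's body (76 mm by 85 mm) begins 54 mm behind the grasp point. The pads swing forward as they close: fully open they stand 13 mm farther back than shut.
Start: joints at [1.14, 0.053, 1.613, -0, 1.476, -0.119], TCP at [0.192, 0.595, 0.193] pointing down, gripper open.
Joint ranges: [-3.01, 3.01], [-1.01, 2.22], [0.06, 2.58], [-1.02, 4.17], [0.09, 2.62], [-3.14, 3.14]. Speed limits (rad/s): [2.57, 2.57, 3.14, 3.14, 3.14, 3.14].

### API

Orientations are given as a unit quaternion [w, x, y, z].
In Python, from plant import manip gives the robot as it stands.
- The arm moves only by the tool drive_tool, never from a script. Its argument "motion" is a list of rows, each a list of 3 entries, a list of its own where there are three numbers: the shift along the tool's x, y, z in units of 25 mm (1.0 is 25 mm), then the turn, a rotation vector about the tool's x, y, z in units of 5 degrees (1.0 is 5 degrees), then the closure, from -1 (fully open) to 1 (shut). A call has 1 to 12 rows; each row shifts and turns the commanded pose from where the row before left it, along the tool's axes as they then stand; what a row does not reach is not made up. A row lasts 1/10 s, in which the tool goes at most 50 mm and 8.59 degrees, less where a joint would pass 70% of its speed; a pose out of reach is approached as far as the arm can. A call is refused whole if a number of a shift passes 1 or a number of a turn 1, either way. A call with a gripper value outside its range is refused whole. The fingers move at their own pace and stop on an object; the grip force is fixed at half the most. Time passes only in rows, so rows that do not move let the fingers close. It gives the time, the measured TCP pose, the force and the opening at its end, in the units of the state.
- manip.state(): the state, without advancing time (a new reading comes with each control period).
- manip.grab_frame(name): name is "scene" or "top" or "wrist"; returns a dict with "img" (420x560x3 uint8, blue, green, red), "range_z" (420x560 float32, m along the optical axis (not along the pixel's ray), 0 where there is no reading), "camera_matrix" (3x3 intrinsics, pixels), "world_from_camera" (4x4, takes a point from camera to world coordinates); the wrist camera has in their place "T_tool_cam" (4x4, takes a point from camera to tool coordinates, whose origin is the TCP and whose axes are the tool frame's). Camera axes: x right, y down, z forward; pixel columns grow to the right and rows downward; lengths in m; the calibration is good to about 2 mm. A picture is of the moment at which its call begins: read the wrist's pose just before it.
- manip.job_done(): hands the job in, once; it reports no verdict.
The state is a dict: "time": time; "joint_pos": joint angles; "joint_vel": joint speeds; "joint_efforts": joint torques, N m; "tool_pos": TCP position; "tool_rot": TCP orientation; "contact_force": force on the tool from outside, world axes, zero at the start; "ft_torque": the same for the moment, N m; "gripper_width": opening from 0.0 (shut) to 1.0 (fully open).
Only numpy, scipy, OpenCV 4.12 (cv2) and the standard library are available. Lean on these libraries where they do the work, as an engineer would, in place of code of your own. Each camera call takes 0.05 s, during which the arm holds its last target. There are 200 camera calls.

## Working session

There is one attempt and no reset: what is moved stays moved. The work goes in short steps, Python scripts to look and compute and a tool call to move; the robot and the scene stay as the last step left them, time stands still between calls to the robot, and variables do not carry over. Pictures are saved under pics/ and viewed, about 8 in all and at most 12, crops included, and the job is handed in when it is done.

Besides the shell and the picture viewer there is one more tool, called after "Emit:" in YAML: its name, and indented under it one key for each argument. drive_tool: Moves the arm, as the interface text tells. Its arguments: {"type":"object","properties":{"motion":{"type":"array","items":{"type":"array"}}},"required":["motion"]}

```bash
ls; mkdir -p pics; cat > h.py <<'E'
import numpy as np, cv2
from plant import manip
from scipy.spatial.transform import Rotation as R
def pts(f, T=None):
    K=f["camera_matrix"]; z=f["range_z"]; h,w=z.shape
    u,v=np.meshgrid(np.arange(w),np.arange(h))
    P=np.stack([(u-K[0,2])/K[0,0]*z,(v-K[1,2])/K[1,1]*z,z],-1)
    T=f["world_from_camera"] if T is None else T
    return P@T[:3,:3].T+T[:3,3]
def Rq(q): return R.from_quat([q[1],q[2],q[3],q[0]])
E
python3 - <<'E'
from h import *
s=manip.state(); print(s, manip.pinch_z)
print(Rq(s["tool_rot"]).as_matrix().round(3))
for n in("scene","top"):
    f=manip.grab_frame(n); cv2.imwrite(f"pics/{n}0.png",f["img"]); np.savez(f"{n}0.npz",**f)
    print(n,f["camera_matrix"],f["world_from_camera"])
E
```

```text
pics
{'time': 0.0, 'joint_pos': array([ 1.13999658e+00,  5.33782297e-02,  1.61428619e+00,  4.61362304e-06,
        1.47602182e+00, -1.18975588e-01]), 'joint_vel': array([ 0.00093213, -0.00106996, -0.00081105,  0.00015845,  0.00043349,
        0.00062119]), 'joint_efforts': array([ 1.64240964e-04, -3.93683481e+01, -3.70174563e+01, -1.29290979e-04,
        7.23894249e-03,  5.08069533e-07]), 'tool_pos': array([0.19143368, 0.59421853, 0.19125453]), 'tool_rot': array([-0.57121527,  0.57193578,  0.4156476 , -0.41694082]), 'contact_force': array([-0.20380496,  0.72988846,  0.34595222]), 'ft_torque': array([-0.01113837, -0.00410952,  0.01804382]), 'gripper_width': 1.0027751247159558} -0.0187
[[ 0.307 -0.001 -0.952]
 [ 0.952 -0.002  0.307]
 [-0.002 -1.     0.   ]]
scene [[511.76005627   0.         280.86297338]
 [  0.         511.76005627 205.00872996]
 [  0.           0.           1.        ]] [[-0.64851046  0.64637975 -0.40202911  1.1267941 ]
 [ 0.76118837  0.54710304 -0.34823919  0.46437334]
 [-0.00514342 -0.53185664 -0.84681879  1.15112334]
 [ 0.          0.          0.          1.        ]]
top [[407.67304079   0.         284.01029631]
 [  0.         407.67304079 211.93507802]
 [  0.           0.           1.        ]] [[ 0.00218841 -0.98936031  0.14546955  0.47024471]
 [-0.9994722   0.00255099  0.03238552 -0.01220581]
 [-0.03241204 -0.14546364 -0.98883254  1.0151775 ]
 [ 0.          0.          0.          1.        ]]
```

View pics/top0.png

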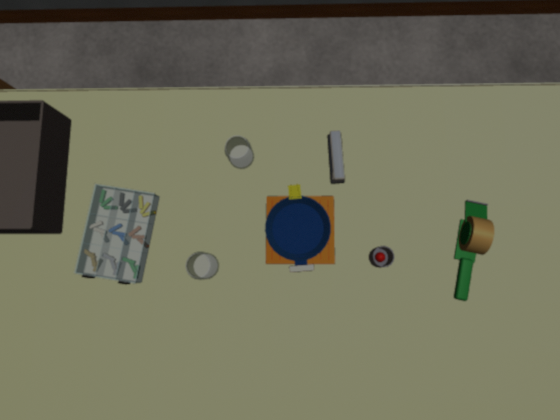

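View pics/scene0.png

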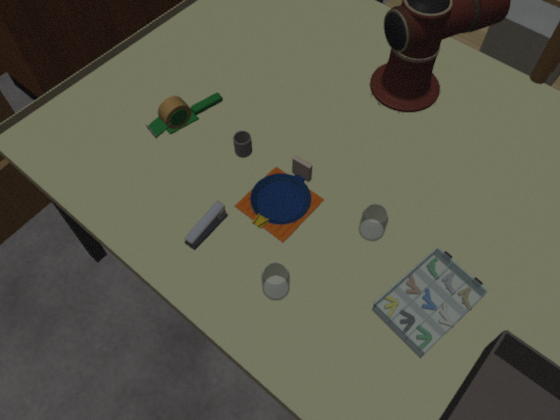

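The top view (up = +x, left = +y) shows the dish at (298,228) with its beak up at (295,191) and its handle at (301,267). The cup with the ball is on the right at (381,257), the organiser on the left at (118,234). Jar_a is at (203,266), jar_b at (240,153), the stapler at (337,157) and the tape gun at (470,250). The scene view agrees.

```bash
cat >> h.py <<'E'
def ray(f,uv,z,T=None):
    T=f["world_from_camera"] if T is None else T
    d=T[:3,:3]@np.linalg.inv(f["camera_matrix"])@np.array([uv[0],uv[1],1.]); o=T[:3,3]
    return (o+d*(z-o[2])/d[2])
def cen(m):
    n,l,st,c=cv2.connectedComponentsWithStats(m.astype(np.uint8)); i=1+st[1:,4].argmax(); return c[i],st[i],l==i
E
python3 - <<'E'
from h import *
for n in("top","scene"):
    f=dict(np.load(n+"0.npz")); hsv=cv2.cvtColor(f["img"],cv2.COLOR_BGR2HSV); H,S,V=cv2.split(hsv); P=pts(f)
    b=(H>100)&(H<130)&(S>150)&(V>30); r=((H<5)|(H>174))&(S>160)&(V>70); y=(H>22)&(H<35)&(S>180)&(V>90); o=(H>5)&(H<18)&(S>180)&(V>120)
    if n=="scene": r[:, 360:]=0; o[:,:225]=0
    else: r[:60]=0;o[:,400:]=0;
    for k,m in dict(blue=b,red=r,yel=y,orange=o).items():
        c,st,mm=cen(m); q=P[mm]; q=q[f["range_z"][mm]>0]
        print(n,k,c.round(1),st,q.mean(0).round(4) if len(q) else None, (q.min(0).round(3),q.max(0).round(3)) if len(q) else None)
        if k=="red": print("  ray",ray(f,c,0.0165))
        if k=="blue": print("  ray",ray(f,c,0.034))
        if k=="orange":
            bb=cv2.convexHull(np.argwhere(mm)[:,::-1].astype(np.int32)); rc=cv2.minAreaRect(bb); print("  pad",ray(f,rc[0],0.004),[ray(f,p,.004)[:2].round(3) for p in cv2.boxPoints(rc)])
    # objects by height
    W=P.reshape(-1,3); 
    hm=((P[...,2]>0.02)&(P[...,2]<0.13)&(P[...,0]>0.2)&(P[...,0]<.75)&(np.abs(P[...,1])<.6)&(f["range_z"]>0))
    if 1:
        N,l,st,c=cv2.connectedComponentsWithStats(hm.astype(np.uint8))
        for i in range(1,N):
            if st[i,4]>40:
                q=P[l==i]; print("  blob",c[i].round(0),st[i,4],q.min(0).round(3),q.max(0).round(3), "top",np.percentile(q[:,2],95).round(3))
    if n=="top":
        w=(S<60)&(V>90); w[:255]=0;w[275:]=0;w[:,:280]=0;w[:,325:]=0; c,st,mm=cen(w); print("handle",c,st,P[mm].mean(0),ray(f,c,.084)); print(cv2.minAreaRect(np.argwhere(mm)[:,::-1].astype(np.int32)))
        for uv in [(97,187),(158,192),(139,281),(79,274)]: print("org",ray(f,uv,.045).round(3))
E
```

```text
top blue [297.5 228.8] [ 266  198   63   66 3088] [ 0.5753 -0.0128  0.0183] (array([ 0.491, -0.087,  0.006]), array([0.65 , 0.063, 0.036]))
  ray [ 0.57338966 -0.01283161  0.034     ]
top red [379.9 256.7] [376 253   9   9  61] [ 0.5069 -0.2102  0.0254] (array([ 0.497, -0.22 ,  0.018]), array([ 0.516, -0.201,  0.031]))
  ray [ 0.50715121 -0.21192432  0.0165    ]
top yel [294.2 191.1] [289 185  11  13 114] [ 0.6654 -0.0048  0.0374] (array([ 0.65 , -0.017,  0.03 ]), array([0.681, 0.008, 0.048]))
top orange [325.9 233.8] [308 197  26  66 544] [ 0.5643 -0.0832  0.0036] (array([ 0.494, -0.101, -0.002]), array([ 0.657, -0.038,  0.009]))
  pad [ 0.57464314 -0.06992251  0.004     ] [array([ 0.657, -0.039]), array([ 0.657, -0.102]), array([ 0.494, -0.1  ]), array([ 0.494, -0.038])]
  blob [ 46. 193.] 2160 [0.566 0.582 0.02 ] [0.75  0.6   0.124] top 0.12
  blob [240. 160.] 221 [0.733 0.102 0.02 ] [0.75  0.157 0.087] top 0.085
  blob [338. 168.] 280 [ 0.693 -0.128  0.021] [ 0.75  -0.098  0.054] top 0.05
  blob [116. 233.] 6052 [0.443 0.337 0.02 ] [0.687 0.523 0.051] top 0.047
  blob [298. 229.]
[... 481 characters left out ...]
02279528  0.084     ]
((302.0, 269.0), (10.0, 44.0), 90.0)
org [0.676 0.481 0.045]
org [0.663 0.328 0.045]
org [0.448 0.364 0.045]
org [0.464 0.51  0.045]
scene blue [281.3 198.3] [ 251  174   60   50 2091] [ 0.5714 -0.0152  0.017 ] (array([ 0.489, -0.089,  0.004]), array([0.653, 0.066, 0.039]))
  ray [ 0.57998706 -0.0076418   0.034     ]Traceback (most recent call last):
  File "<stdin>", line 8, in <module>
  File "h.py", line 16, in cen
    n,l,st,c=cv2.connectedComponentsWithStats(m.astype(np.uint8)); i=1+st[1:,4].argmax(); return c[i],st[i],l==i
                                                                       ~~~~~~~~~~~~~~~^^
ValueError: attempt to get argmax of an empty sequence
```

Emit:
drive_tool:
  motion:
    - [[-0.86,0,-0.95],[0,0,0],-1]
    - [[-0.86,0,-0.95],[0,0,0],-1]
    - [[-0.86,0,-0.95],[0,0,0],-1]
    - [[-0.86,0,-0.95],[0,0,0],-1]
    - [[-0.86,0,-0.95],[0,0,0],-1]
    - [[-0.86,0,-0.95],[0,0,0],-1]
    - [[-0.86,0,-0.95],[0,0,0],-1]
    - [[-0.86,0,-0.95],[0,0,0],-1]
    - [[-0.86,0,-0.95],[0,0,0],-1]
    - [[-0.86,0,-0.95],[0,0,0],-1]
    - [[-0.86,0,-0.95],[0,0,0],-1]
    - [[-0.86,0,-0.95],[0,0,0],-1]

```text
time: 1.3
tool_pos: [0.384, 0.2605, 0.1921]
tool_rot: [0.572, -0.572, -0.416, 0.417]
contact_force: [0.9, 0.2, -0.4]
gripper_width: 0.998
```

Emit:
drive_tool:
  motion:
    - [[-0.86,0,-0.95],[0,0,0],-1]
    - [[-0.86,0,-0.95],[0,0,0],-1]
    - [[-0.86,0,-0.95],[0,0,0],-1]
    - [[-0.86,0,-0.95],[0,0,0],-1]
    - [[-0.86,0,-0.95],[0,0,0],-1]
    - [[-0.86,0,-0.95],[0,0,0],-1]
    - [[-1,0,0],[0,1,0],-1]
    - [[-1,0,0],[0,0,0],-1]
    - [[-1,0,0],[0,0,0],-1]
    - [[-1,0,0],[0,0,0],-1]
    - [[-1,0,0],[0,0,0],-1]
    - [[-1,0,0],[0,0,0],-1]

```text
time: 2.5
tool_pos: [0.4228, -0.0444, 0.192]
tool_rot: [0.589, -0.589, -0.391, 0.391]
contact_force: [0.2, 0.0, 0.4]
gripper_width: 1.0
```

Emit:
drive_tool:
  motion:
    - [[-0.4,0,0],[-1,0,0],-1]
    - [[-0.4,0,0],[-1,0,0],-1]
    - [[-0.4,0,0],[-1,0,0],-1]
    - [[-0.4,0,0],[-1,0,0],-1]
    - [[-0.4,0,0],[-1,0,0],-1]
    - [[-0.4,0,0],[-1,0,0],-1]
    - [[-0.4,0,0],[-1,0,0],-1]
    - [[-0.4,0,0],[-1,0,0],-1]
    - [[-0.4,0,0],[-1,0,0],-1]
    - [[-0.4,0,0],[-1,0,0],-1]
    - [[-0.4,0,0],[-1,0,0],-1]
    - [[-0.4,0,0],[-1,0,0],-1]

```text
time: 3.7
tool_pos: [0.4919, -0.178, 0.1908]
tool_rot: [-0.238, 0.802, 0.523, -0.164]
contact_force: [2.1, -2.0, -0.2]
gripper_width: 1.0
```

```bash
cat >> h.py <<'E'
def rel(p):
    s=manip.state(); M=Rq(s["tool_rot"]).as_matrix(); return (M.T@(np.array(p)-s["tool_pos"])/0.025).round(2)
E
python3 - <<'E'
from h import *
s=manip.state(); M=Rq(s["tool_rot"]).as_matrix(); print(s["time"],s["joint_pos"].round(3),s["tool_pos"].round(4)); print(M.round(3))
c=np.array([.5085,-.2115,.036]); y=M[:,1]
print("pre",rel(c+y*(.0187-.11)),"grasp",rel(c+y*.0187))
f=manip.grab_frame("wrist"); cv2.imwrite("pics/w1.png",f["img"]); print(f["T_tool_cam"].round(3))
T=np.eye(4);T[:3,:3]=M;T[:3,3]=s["tool_pos"]
P=pts(f,T@f["T_tool_cam"]); m=(P[...,2]>.04)&(P[...,2]<.068)&(np.hypot(P[...,0]-.508,P[...,1]+.211)<.06)&(f["range_z"]>0)
q=P[m]; print(len(q),q.min(0),q.max(0))
E
```

```text
3.7 [-0.564 -1.009  2.584  0.215  0.598 -1.845] [ 0.4919 -0.178   0.1908]
[[ 0.399  0.761 -0.512]
 [ 0.917 -0.339  0.211]
 [-0.013 -0.553 -0.833]]
pre [-0.88  0.73  4.53] grasp [-0.88  5.13  4.53]
[[ 1.    -0.    -0.002 -0.   ]
 [ 0.001 -0.267  0.964 -0.181]
 [-0.001 -0.964 -0.267  0.069]
 [ 0.     0.     0.     1.   ]]
2164 [ 0.4817682  -0.23639431  0.04001269] [ 0.53221279 -0.18660525  0.05958147]
```

Emit:
drive_tool:
  motion:
    - [[-0.5,0.75,-0.5],[0,0,0],-1]
    - [[-0.5,0.75,-0.5],[0,0,0],-1]
    - [[0,0,0],[0,0,0],-1]

```text
time: 4.05
tool_pos: [0.5233, -0.2199, 0.19]
tool_rot: [-0.241, 0.801, 0.522, -0.164]
contact_force: [-0.1, 0.3, 1.1]
gripper_width: 0.999
```

```bash
python3 - <<'E'
from h import *
s=manip.state(); M=Rq(s["tool_rot"]).as_matrix(); print(s["time"],s["joint_pos"].round(3),s["tool_pos"].round(4)); print(M.round(3))
c=np.array([.507,-.2115,.036]); y=M[:,1]
print("above",rel(c+y*.0187+[0,0,.09]),"grasp",rel(c+y*.0187))
E
```

```text
4.05 [-0.625 -0.772  2.476  0.363  0.495 -2.022] [ 0.5233 -0.2199  0.19  ]
[[ 0.401  0.758 -0.515]
 [ 0.916 -0.339  0.215]
 [-0.012 -0.558 -0.83 ]]
above [0.08 1.57 2.53] grasp [0.12 3.57 5.52]
```

Emit:
drive_tool:
  motion:
    - [[0.02,0.6,0.92],[0,0,0],-1]
    - [[0.02,0.6,0.92],[0,0,0],-1]
    - [[0.02,0.6,0.92],[0,0,0],-1]
    - [[0.02,0.6,0.92],[0,0,0],-1]

```text
time: 4.45
tool_pos: [0.5223, -0.2167, 0.081]
tool_rot: [-0.238, 0.801, 0.524, -0.164]
contact_force: [0.8, -0.5, 0.7]
gripper_width: 1.0
```

```bash
python3 - <<'E'
from h import *
s=manip.state(); M=Rq(s["tool_rot"]).as_matrix(); print(s["time"],s["joint_pos"].round(3),s["tool_pos"].round(4)); print(M.round(3))
c=np.array([.507,-.2115,.036]); y=M[:,1]
print("grasp",rel(c+y*.0187))
f=manip.grab_frame("wrist"); cv2.imwrite("pics/w2.png",f["img"])
T=np.eye(4);T[:3,:3]=M;T[:3,3]=s["tool_pos"]
P=pts(f,f["T_tool_cam"]);W=pts(f,T@f["T_tool_cam"]); m=(W[...,2]>.045)&(W[...,2]<.068)&(np.hypot(W[...,0]-.507,W[...,1]+.2115)<.04)&(f["range_z"]>0)
print(m.sum(),W[m].min(0),W[m].max(0)); print("tool x of cup",P[m][:,0].min(),P[m][:,0].max())
E
```

```text
4.45 [-0.621 -0.542  2.552  0.827  0.23  -2.514] [ 0.5223 -0.2167  0.081 ]
[[ 0.398  0.761 -0.513]
 [ 0.917 -0.338  0.21 ]
 [-0.013 -0.554 -0.832]]
grasp [-0.03  1.21  1.85]
3266 [ 0.48198467 -0.2361977   0.04500076] [ 0.53261075 -0.18654749  0.05904416]
tool x of cup -0.025475670121492593 0.024101945990438536
```

View pics/w2.png

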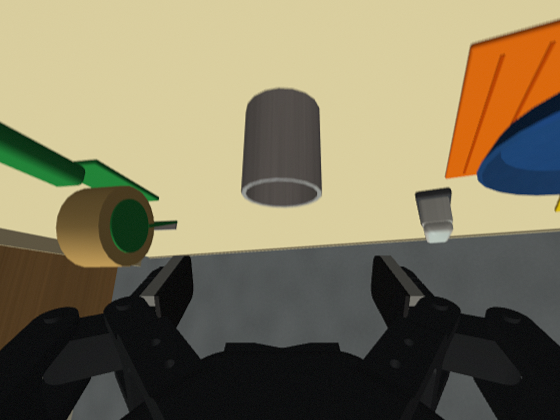

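The wrist view shows the cup (282,145) centred between the fingers. Joint 5 is getting close to its limit, though. I'll lift, turn the wrist half a turn, and approach from the right so the pour has joint room.

Emit:
drive_tool:
  motion:
    - [[0,-0.6,-0.92],[0,0,0],-1]
    - [[0,-0.6,-0.92],[0,0,0],-1]
    - [[0,-0.6,-0.92],[0,0,0],-1]
    - [[0,0,0],[0,1,0],-1]
    - [[0,0,0],[0,1,0],-1]
    - [[0,0,0],[0,1,0],-1]
    - [[0,0,0],[0,1,0],-1]
    - [[0,0,0],[0,1,0],-1]
    - [[0,0,0],[0,1,0],-1]
    - [[0,0,0],[0,1,0],-1]
    - [[0,0,0],[0,1,0],-1]
    - [[0,0,0],[0,1,0],-1]

```text
time: 5.7
tool_pos: [0.5233, -0.2166, 0.1645]
tool_rot: [-0.421, 0.803, 0.391, 0.157]
contact_force: [-0.7, -0.4, 0.5]
gripper_width: 0.999
```

Emit:
drive_tool:
  motion:
    - [[0,0,0],[0,1,0],-1]
    - [[0,0,0],[0,1,0],-1]
    - [[0,0,0],[0,1,0],-1]
    - [[0,0,0],[0,1,0],-1]
    - [[0,0,0],[0,1,0],-1]
    - [[0,0,0],[0,1,0],-1]
    - [[0,0,0],[0,1,0],-1]
    - [[0,0,0],[0,1,0],-1]
    - [[0,0,0],[0,1,0],-1]
    - [[0,0,0],[0,1,0],-1]
    - [[0,0,0],[0,1,0],-1]
    - [[0,0,0],[0,1,0],-1]

```text
time: 6.9
tool_pos: [0.5233, -0.2166, 0.1645]
tool_rot: [-0.56, 0.617, 0.128, 0.537]
contact_force: [0.5, -0.0, 0.0]
gripper_width: 1.0
```

Emit:
drive_tool:
  motion:
    - [[0,0,0],[0,1,0],-1]
    - [[0,0,0],[0,1,0],-1]
    - [[0,0,0],[0,1,0],-1]
    - [[0,0,0],[0,1,0],-1]
    - [[0,0,0],[0,1,0],-1]
    - [[0,0,0],[0,1,0],-1]
    - [[0,0,0],[0,1,0],-1]
    - [[0,0,0],[0,1,0],-1]
    - [[0,0,0],[0,1,0],-1]
    - [[0,0,0],[0,1,0],-1]
    - [[0,0,0],[0,1,0],-1]
    - [[0,0,0],[0,1,0],-1]

```text
time: 8.1
tool_pos: [0.5233, -0.2165, 0.1645]
tool_rot: [-0.549, 0.266, -0.169, 0.774]
contact_force: [0.3, 0.2, -0.5]
gripper_width: 0.999
```

Emit:
drive_tool:
  motion:
    - [[0,0,0],[0,1,0],-1]
    - [[0,0,0],[0,1,0],-1]
    - [[0,0,0],[0,1,0],-1]
    - [[0,0,0],[0,-0.66,1],-1]
    - [[0,0,0],[0,-0.66,1],-1]
    - [[0,0,0],[0,-0.66,1],-1]
    - [[0,0,0],[0,-0.66,1],-1]
    - [[0,0,0],[0,-0.66,1],-1]
    - [[0,0,0],[0,-0.66,1],-1]
    - [[0,0,0],[0,-0.66,1],-1]

```text
time: 9.1
tool_pos: [0.5208, -0.2167, 0.1603]
tool_rot: [0.755, -0.237, 0.184, -0.584]
contact_force: [0.2, 0.2, 0.9]
gripper_width: 1.005
```

```bash
cat >> h.py <<'E'
def show():
    s=manip.state(); M=Rq(s["tool_rot"]).as_matrix(); y=M[:,1]
    print("t",s["time"],"j",s["joint_pos"].round(2),"p",s["tool_pos"].round(4),"g",round(s["gripper_width"],3),"F",s["contact_force"].round(1)); print(M.round(3)); print("az",np.degrees(np.arctan2(y[1],y[0])).round(1),"pitch",np.degrees(np.arcsin(-y[2])).round(1))
    return s,M
E
python3 - <<'E'
from h import *
s,M=show()
c=np.array([.507,-.2115,.036]); y=M[:,1]
print("above",rel(c+y*.0187+[0,0,.09]),"grasp",rel(c+y*.0187))
E
```

```text
t 9.1 j [-1.   -0.39  2.3   1.04  1.13 -0.11] p [ 0.5208 -0.2167  0.1603] g 1.005 F [0.2 0.2 0.9]
[[ 0.251  0.793  0.555]
 [-0.968  0.207  0.142]
 [-0.002 -0.573  0.82 ]]
az 14.6 pitch 34.9
above [-0.34  1.14 -1.4 ] grasp [-0.33  3.2  -4.35]
```

Emit:
drive_tool:
  motion:
    - [[-0.17,0.57,-0.7],[0,0,0],-1]
    - [[-0.17,0.57,-0.7],[1,0,0],-1]
    - [[0,0,0],[0,0,0],-1]

```text
time: 9.4
tool_pos: [0.5202, -0.2042, 0.109]
tool_rot: [0.764, -0.202, 0.164, -0.591]
contact_force: [-0.8, 1.6, -1.3]
gripper_width: 1.003
```

```bash
python3 - <<'E'
from h import *
s,M=show()
c=np.array([.507,-.2115,.036]); y=M[:,1]
print("grasp",rel(c+y*.0187))
E
```

```text
t 9.4 j [-1.02 -0.29  2.36  1.2   1.09 -0.32] p [ 0.5202 -0.2042  0.109 ] g 1.003 F [-0.8  1.6 -1.3]
[[ 0.248  0.836  0.489]
 [-0.969  0.221  0.114]
 [-0.013 -0.502  0.865]]
az 14.8 pitch 30.1
grasp [ 0.19  1.71 -2.82]
```

Emit:
drive_tool:
  motion:
    - [[0.05,0.43,-0.7],[0,0,0],-1]
    - [[0.05,0.43,-0.7],[0,0,0],-1]
    - [[0.05,0.43,-0.7],[0,0,0],-1]
    - [[0.05,0.43,-0.7],[0,0,0],-1]
    - [[0,0,0],[0,0,0],-1]
    - [[0,0,0],[0,0,0],1]
    - [[0,0,0],[0,0,0],1]
    - [[0,0,0],[0,0,0],1]
    - [[0,0,0],[0,0,0],1]
    - [[0,0,0],[0,0,0],1]
    - [[0,0,0],[0,0,0],1]

```text
time: 10.5
tool_pos: [0.5279, -0.2135, 0.0352]
tool_rot: [0.763, -0.202, 0.156, -0.594]
contact_force: [-1.9, 0.1, 5.4]
gripper_width: 0.267
```

```bash
python3 - <<'E'
from h import *
show()
f=manip.grab_frame("wrist"); cv2.imwrite("pics/w3.png",f["img"])
E
```

```text
t 10.5 j [-1.02 -0.05  2.34  1.33  1.03 -0.57] p [ 0.5279 -0.2135  0.0352] g 0.267 F [-1.9  0.1  5.4]
[[ 0.246  0.843  0.478]
 [-0.969  0.213  0.123]
 [ 0.001 -0.494  0.87 ]]
az 14.2 pitch 29.6
```

View pics/w3.png

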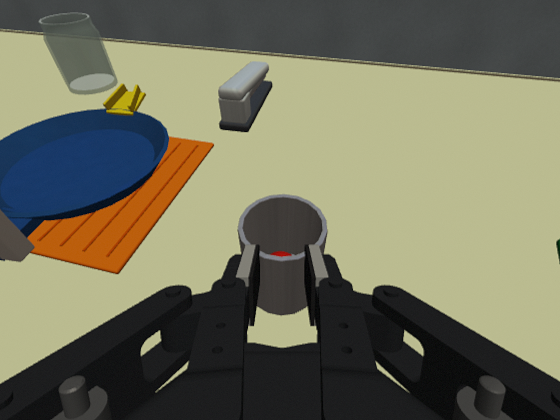

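The wrist picture shows the fingers at (255,265) and (312,265), closed on the near side of the cup with its rim at (282,228). The opening is too small for the 50 mm diameter, so the grip looks bad. I'll check where the cup is.

```bash
python3 - <<'E'
from h import *
s,M=show()
f=manip.grab_frame("wrist")
T=np.eye(4);T[:3,:3]=M;T[:3,3]=s["tool_pos"]
W=pts(f,T@f["T_tool_cam"]); P=pts(f,f["T_tool_cam"])
for a,b in((.045,.052),(.054,.066)):
  m=(W[...,2]>a)&(W[...,2]<b)&(np.hypot(W[...,0]-.53,W[...,1]+.2115)<.07)&(f["range_z"]>0)
  m[:, :225]=0;m[:,340:]=0; m[236:]=0
  q=W[m]; print(m.sum(),q.min(0),q.max(0),P[m].min(0),P[m].max(0)); 
f=manip.grab_frame("top"); W=pts(f)
m=(W[...,2]>.05)&(W[...,2]<.065)&(np.hypot(W[...,0]-.53,W[...,1]+.2115)<.07)
print(m.sum(),W[m].min(0),W[m].max(0))
cv2.imwrite("pics/t2.png",cv2.resize(f["img"][200:320,320:440],None,fx=4,fy=4))
E
```

```text
t 10.55 j [-1.02 -0.05  2.34  1.33  1.03 -0.57] p [ 0.5279 -0.2134  0.0352] g 0.268 F [-2.1  0.8  5.7]
[[ 0.246  0.843  0.478]
 [-0.969  0.213  0.123]
 [ 0.001 -0.494  0.87 ]]
az 14.2 pitch 29.6
625 [ 0.51018711 -0.23807781  0.04500347] [ 0.53822264 -0.19450797  0.05199811] [-0.02154343 -0.01934505  0.00429441] [0.02218463 0.00382492 0.0192873 ]
992 [ 0.50088123 -0.24169673  0.05400647] [ 0.54069689 -0.19237089  0.06047512] [-0.02422887 -0.03216911  0.0085079 ] [ 0.02499855 -0.00065645  0.02629628]
139 [ 0.46366184 -0.24802885  0.05043844] [ 0.53975682 -0.19276947  0.06494269]
```

View pics/t2.png

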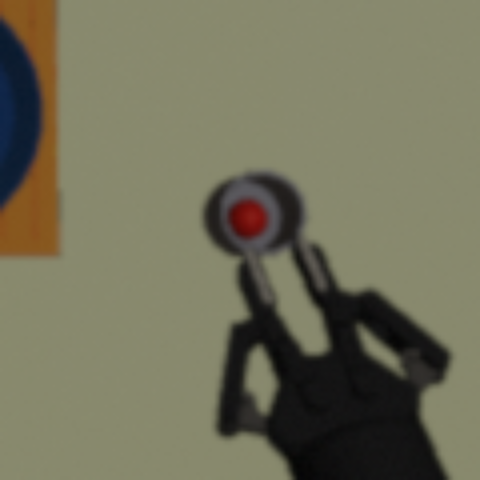

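The cup slid about 9 mm forward because the open pads sit farther back than I allowed for. It's still upright with the ball inside. I'll open, measure again and go deeper.

Emit:
drive_tool:
  motion:
    - [[0,0,0],[0,0,0],-1]
    - [[0,0,0],[0,0,0],-1]
    - [[0,0,0],[0,0,0],-1]
    - [[0,0,0],[0,0,0],-1]
    - [[0,0,0],[0,0,0],-1]

```text
time: 11.15
tool_pos: [0.527, -0.2125, 0.0329]
tool_rot: [0.763, -0.202, 0.158, -0.593]
contact_force: [-0.2, -0.2, 0.5]
gripper_width: 1.001
```

```bash
cat > cup.py <<'E'
from h import *
s,M=show()
f=manip.grab_frame("wrist")
T=np.eye(4);T[:3,:3]=M;T[:3,3]=s["tool_pos"]
W=pts(f,T@f["T_tool_cam"]); P=pts(f,f["T_tool_cam"])
m=(W[...,2]>.054)&(W[...,2]<.066)&(np.hypot(W[...,0]-.515,W[...,1]+.217)<.04)&(abs(P[...,0])<.034)&(f["range_z"]>0)
q=W[m]; print(m.sum(),q.min(0),q.max(0),P[m].min(0),P[m].max(0))
(cx,cy),r=cv2.minEnclosingCircle(q[:,:2].astype(np.float32)*1000); c=np.array([cx/1e3,cy/1e3,.037]); print("cup",c,r)
print("grasp",rel(c+M[:,1]*.026))
E
python3 cup.py
```

```text
t 11.15 j [-1.02 -0.05  2.34  1.33  1.02 -0.57] p [ 0.527  -0.2125  0.0329] g 1.001 F [-0.2 -0.2  0.5]
[[ 0.246  0.841  0.481]
 [-0.969  0.214  0.122]
 [-0.001 -0.496  0.868]]
az 14.3 pitch 29.8
1930 [ 0.49002128 -0.24192597  0.05400211] [ 0.54012472 -0.19260432  0.06040015] [-0.02323118 -0.04578055  0.00021281] [ 0.02594892 -0.00142071  0.02855572]
cup [ 0.51534613 -0.21684738  0.037     ] 25.48720932006836
grasp [ 0.05  0.53 -0.1 ]
```

Emit:
drive_tool:
  motion:
    - [[0.05,0.3,-0.03],[0,0,0],-1]
    - [[0,0.3,-0.03],[0,0,0],-1]
    - [[0,0,0],[0,0,0],-1]
    - [[0,0,0],[0,0,0],1]
    - [[0,0,0],[0,0,0],1]
    - [[0,0,0],[0,0,0],1]
    - [[0,0,0],[0,0,0],1]
    - [[0,0,0],[0,0,0],1]

```text
time: 12.0
tool_pos: [0.5392, -0.211, 0.0243]
tool_rot: [0.763, -0.203, 0.158, -0.594]
contact_force: [-0.3, 0.2, -0.8]
gripper_width: 0.289
```

```bash
python3 cup.py
```

```text
t 12.0 j [-0.99 -0.01  2.32  1.36  1.   -0.59] p [ 0.5392 -0.211   0.0243] g 0.289 F [-0.3  0.2 -0.8]
[[ 0.246  0.842  0.481]
 [-0.969  0.213  0.122]
 [ 0.    -0.496  0.868]]
az 14.2 pitch 29.8
3476 [ 0.47510771 -0.2493052   0.05400005] [ 0.55405886 -0.18886356  0.0659856 ] [-0.02592489 -0.07487077 -0.00490346] [ 0.02583026 -0.00465151  0.0367224 ]
cup [ 0.51459375 -0.21707942  0.037     ] 39.55539321899414
grasp [-0.   -0.09 -0.06]
```

```bash
python3 - <<'E'
from h import *
f=manip.grab_frame("wrist"); g=manip.grab_frame("scene")["img"][100:220,180:330]
cv2.imwrite("pics/w4.png",np.hstack([f["img"][150:420,130:430],cv2.resize(g,(338,270),interpolation=cv2.INTER_CUBIC)]))
E
```

```text
(no output)
```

View pics/w4.png

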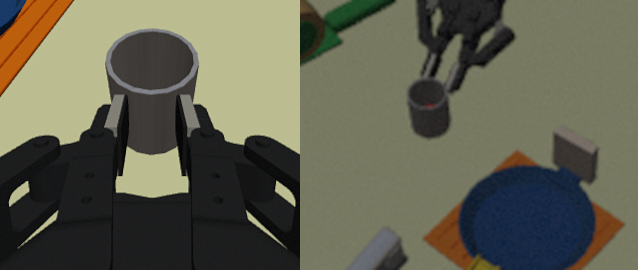

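The cup was pushed forward again: the rim is at (152,62) in the crop, and the pads (118 and 183, row 110) only hold its near side. I'll measure where the finger ends really are in the tool frame.

```bash
python3 - <<'E'
from h import *
s,M=show()
f=manip.grab_frame("wrist"); np.savez("w5.npz",**f)
T=np.eye(4);T[:3,:3]=M;T[:3,3]=s["tool_pos"]
W=pts(f,T@f["T_tool_cam"]); P=pts(f,f["T_tool_cam"])
for uv in [(248,246),(245,262),(240,275),(313,246),(318,262),(322,275),(282,240),(282,270),(282,180),(282,244)]:
    print(uv,"tool",P[uv[1],uv[0]].round(4),"world",W[uv[1],uv[0]].round(4))
m=(W[...,2]>.052)&(W[...,2]<.064)&(f["range_z"]>0); m[242:]=0; m[:150]=0;m[:,:230]=0;m[:,335:]=0
q=W[m];(cx,cy),r=cv2.minEnclosingCircle(q[:,:2].astype(np.float32)*1000);print(cx,cy,r,q.max(0),q.min(0), (P[m]).max(0))
E
```

```text
t 12.15 j [-0.99 -0.01  2.32  1.36  1.   -0.59] p [ 0.5392 -0.2109  0.0243] g 0.283 F [ 0.  -0.9  0.4]
[[ 0.246  0.841  0.481]
 [-0.969  0.213  0.122]
 [-0.    -0.496  0.868]]
az 14.2 pitch 29.8
(248, 246) tool [-0.0162 -0.0453  0.01  ] world [ 0.5019 -0.2037  0.0555]
(245, 262) tool [-0.0156 -0.0629  0.01  ] world [ 0.4872 -0.208   0.0642]
(240, 275) tool [-0.0161 -0.0751  0.0102] world [ 0.477  -0.2101  0.0704]
(313, 246) tool [ 0.0153 -0.0454  0.01  ] world [ 0.5096 -0.2343  0.0555]
(318, 262) tool [ 0.0157 -0.0627  0.0098] world [ 0.495  -0.2384  0.0639]
(322, 275) tool [ 0.0158 -0.0756  0.0104] world [ 0.4845 -0.241   0.0709]
(282, 240) tool [ 0.0003 -0.0467  0.0136] world [ 0.5066 -0.2195  0.0593]
(282, 270) tool [ 0.0003 -0.0363 -0.0074] world [ 0.5052 -0.2199  0.0358]
(282, 180) tool [ 0.0004 -0.0066  0.0356] world [ 0.5509 -0.2084  0.0584]
(282, 244) tool [ 0.0003 -0.0481  0.0122] world [ 0.5047 -0.22    0.0587]
528.7127075195312 -213.2765655517578 25.558496475219727 [ 0.55360522 -0.18905291  0.06042772] [ 0.50370274 -0.23861365  0.05200265] [ 0.02453238 -0.00390784  0.03675548]
```

```bash
python3 - <<'E'
from h import *
f=dict(np.load("w5.npz")); P=pts(f,f["T_tool_cam"]); print(f["camera_matrix"][:2])
for r in (246,255,265,280,300,320,340,360,380,400): print(r,[tuple(P[r,c].round(3)) for c in (225,235,240,245,250,282)])
print("edge col 250 rows",[(r,tuple(P[r,250].round(4))) for r in range(236,262,3)])
E
```

```text
[[300.04061651   0.         281.69055959]
 [  0.         300.04061651 208.88208468]]
246 [(np.float64(-0.041), np.float64(0.022), np.float64(-0.018)), (np.float64(-0.034), np.float64(0.021), np.float64(-0.017)), (np.float64(-0.024), np.float64(-0.016), np.float64(-0.002)), (np.float64(-0.018), np.float64(-0.045), np.float64(0.01)), (np.float64(-0.015), np.float64(-0.044), np.float64(0.01)), (np.float64(0.0), np.float64(-0.047), np.float64(0.011))]
255 [(np.float64(-0.04), np.float64(0.014), np.float64(-0.021)), (np.float64(-0.023), np.float64(-0.046), np.float64(0.006)), (np.float64(-0.02), np.float64(-0.045), np.float64(0.005)), (np.float64(-0.017), np.float64(-0.055), np.float64(0.01)), (np.float64(-0.014), np.float64(-0.056), np.float64(0.01)), (np.float64(0.0), np.float64(-0.043), np.float64(0.004))]
265 [(np.float64(-0.025), np.float64(-0.057), np.float64(0.006)), (np.float64(-0.021), np.float64(-0.058), np.float64(0.006)), (np.float64(-0.017), np.float64(-0.065), np.float64(0.01)), (np.float64(-0.015), np.float64(-0.065), np.float64(0.009)), (np.float64(-0.013), np.float64(-0.0
[... 2604 characters left out ...]
.0), np.float64(-0.13), np.float64(0.009))]
edge col 250 rows [(236, (np.float64(-0.0154), np.float64(-0.0426), np.float64(0.0142))), (239, (np.float64(-0.0157), np.float64(-0.0406), np.float64(0.0118))), (242, (np.float64(-0.0157), np.float64(-0.0405), np.float64(0.0102))), (245, (np.float64(-0.0153), np.float64(-0.0443), np.float64(0.0101))), (248, (np.float64(-0.0151), np.float64(-0.0471), np.float64(0.0097))), (251, (np.float64(-0.0146), np.float64(-0.0516), np.float64(0.0101))), (254, (np.float64(-0.0143), np.float64(-0.0545), np.float64(0.0099))), (257, (np.float64(-0.014), np.float64(-0.0577), np.float64(0.0099))), (260, (np.float64(-0.0137), np.float64(-0.0606), np.float64(0.0098)))]
```

The wrist depth puts the finger ends at about y = -44 mm and the body front at -117 mm in the tool frame. The stated figures would put the body at -73 mm. So the real grasp point is about 63–65 mm behind the reported TCP, and the top picture agrees. I'll open and go about 50 mm deeper.

Emit:
drive_tool:
  motion:
    - [[0,0,0],[0,0,0],-1]
    - [[0,0,0],[0,0,0],-1]
    - [[0,0,0],[0,0,0],-1]
    - [[0,0,0],[0,0,0],-1]
    - [[0,0,0],[0,0,0],-1]

```text
time: 12.7
tool_pos: [0.5393, -0.2108, 0.0244]
tool_rot: [0.763, -0.203, 0.158, -0.593]
contact_force: [-0.2, -1.1, -0.0]
gripper_width: 0.999
```

```bash
cat > cup.py <<'E'
from h import *
s,M=show()
f=manip.grab_frame("wrist")
T=np.eye(4);T[:3,:3]=M;T[:3,3]=s["tool_pos"]
W=pts(f,T@f["T_tool_cam"]); P=pts(f,f["T_tool_cam"])
m=(W[...,2]>.053)&(W[...,2]<.064)&(np.hypot(W[...,0]-.529,W[...,1]+.214)<.04)&(abs(P[...,0])<.03)&(f["range_z"]>0)
q=W[m]; 
(cx,cy),r=cv2.minEnclosingCircle(q[:,:2].astype(np.float32)*1000); c=np.array([cx/1e3,cy/1e3,.037]); print("cup",c,r,"toolx",P[m][:,0].min(),P[m][:,0].max())
print("grasp",rel(c+M[:,1]*.065))
# gripper finger extents, open
g=(abs(P[...,2])<.02)&(abs(P[...,0])>.03)&(abs(P[...,0])<.06)&(W[...,2]>.03)&(f["range_z"]>0)&(P[...,1]<-.01)
print("finger y max",np.percentile(P[g][:,1],[50,90,98]))
E
python3 cup.py
```

```text
t 12.7 j [-0.99 -0.01  2.32  1.36  1.   -0.59] p [ 0.5393 -0.2108  0.0244] g 0.999 F [-0.2 -1.1 -0. ]
[[ 0.246  0.842  0.481]
 [-0.969  0.214  0.122]
 [-0.    -0.496  0.868]]
az 14.3 pitch 29.7
cup [ 0.52772754 -0.21413136  0.037     ] 25.545984268188477 toolx -0.024665234143682338 0.024626788918548363
grasp [0.01 1.93 0.2 ]
finger y max [-0.10497579 -0.07050604 -0.05741674]
```

Emit:
drive_tool:
  motion:
    - [[0,0.5,0.05],[0,0,0],-1]
    - [[0,0.5,0.05],[0,0,0],-1]
    - [[0,0.5,0.05],[0,0,0],-1]
    - [[0,0.55,0.05],[0,0,0],-1]
    - [[0,0,0],[0,0,0],-1]
    - [[0,0,0],[0,0,0],1]
    - [[0,0,0],[0,0,0],1]
    - [[0,0,0],[0,0,0],1]
    - [[0,0,0],[0,0,0],1]
    - [[0,0,0],[0,0,0],1]

```text
time: 13.75
tool_pos: [0.5847, -0.1996, 0.0034]
tool_rot: [0.763, -0.203, 0.158, -0.594]
contact_force: [-0.1, -0.8, 0.3]
gripper_width: 0.561
```

```bash
python3 cup.py; python3 - <<'E'
from h import *
f=manip.grab_frame("wrist"); g=manip.grab_frame("scene")["img"][100:220,180:330]
cv2.imwrite("pics/w6.png",np.hstack([f["img"][150:420,130:430],cv2.resize(g,(338,270),interpolation=cv2.INTER_CUBIC)]))
E
```

```text
t 13.75 j [-0.88  0.11  2.25  1.46  0.91 -0.63] p [ 0.5847 -0.1996  0.0034] g 0.561 F [-0.1 -0.8  0.3]
[[ 0.245  0.842  0.481]
 [-0.969  0.213  0.122]
 [ 0.    -0.496  0.868]]
az 14.2 pitch 29.7
cup [ 0.52032257 -0.21603139  0.037     ] 33.089569091796875 toolx -0.029995770458776137 0.029987916876683625
grasp [ 0.01 -0.37 -0.15]
finger y max [-0.11209976 -0.09355858 -0.07179461]
```

View pics/w6.png

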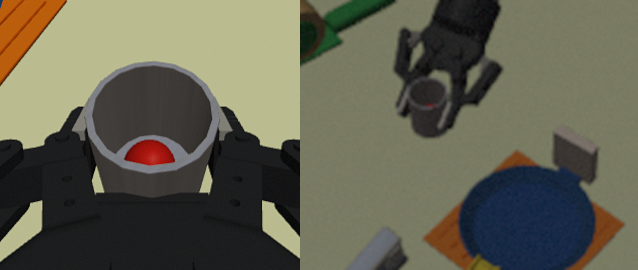

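The cup is now properly gripped (opening 0.56), with the ball visible at (150,152) in the crop. Next I lift it and carry it over the dish.

Emit:
drive_tool:
  motion:
    - [[0,-0.3,0.52],[0,0,0],1]
    - [[0,-0.5,0.87],[0,0,0],1]
    - [[0,-0.5,0.87],[0,0,0],1]
    - [[0,-0.2,0.35],[0,0,0],1]
    - [[0,0,0],[0,0,0],1]

```text
time: 14.4
tool_pos: [0.5853, -0.2002, 0.0802]
tool_rot: [0.763, -0.203, 0.156, -0.594]
contact_force: [-0.7, 0.0, -1.6]
gripper_width: 0.563
```

Emit:
drive_tool:
  motion:
    - [[-0.4,0.2,0.12],[0,0,0],1]
    - [[-0.75,0.39,0.22],[0,0,0],1]
    - [[-0.75,0.39,0.22],[0,0,0],1]
    - [[-0.75,0.39,0.22],[0,0,0],1]
    - [[-0.75,0.39,0.22],[0,0,0],1]
    - [[-0.75,0.39,0.22],[0,0,0],1]
    - [[-0.75,0.39,0.22],[0,0,0],1]
    - [[-0.75,0.39,0.22],[0,0,0],1]
    - [[-0.75,0.39,0.22],[0,0,0],1]
    - [[-0.75,0.39,0.22],[0,0,0],1]
    - [[-0.75,0.39,0.22],[0,0,0],1]
    - [[-0.75,0.39,0.22],[0,0,0],1]

```text
time: 15.6
tool_pos: [0.6549, 0.044, 0.075]
tool_rot: [0.763, -0.204, 0.16, -0.593]
contact_force: [1.0, -0.9, -0.5]
gripper_width: 0.563
```

```bash
python3 - <<'E'
from h import *
s,M=show()
print("C",s["tool_pos"]+M@[0,-.064,-.006])
print("to C*",((M.T@(np.array([.6035,.0365,.09])-(s["tool_pos"]+M@[0,-.064,-.006])))/.025).round(2))
E
```

```text
t 15.6 j [-0.25 -0.16  2.33  1.62  0.43 -0.32] p [0.6549 0.044  0.075 ] g 0.563 F [ 1.  -0.9 -0.5]
[[ 0.247  0.839  0.485]
 [-0.969  0.215  0.121]
 [-0.002 -0.5    0.866]]
az 14.3 pitch 30.0
C [0.59828228 0.0295088  0.10176429]
to C* [-0.22  0.47 -0.27]
```

Emit:
drive_tool:
  motion:
    - [[-0.11,0.23,-0.13],[0,0,0],1]
    - [[-0.11,0.23,-0.13],[0,0,0],1]
    - [[0,0,0],[0,0.6,0],1]
    - [[0,0,0],[0,1,0],1]
    - [[0,0,0],[0,1,0],1]
    - [[0,0,0],[0,1,0],1]
    - [[0,0,0],[0,1,0],1]
    - [[0,0,0],[0,1,0],1]
    - [[0,0,0],[0,1,0],1]
    - [[0,0,0],[0,1,0],1]
    - [[0,0,0],[0,1,0],1]
    - [[0,0,0],[0,1,0],1]

```text
time: 16.8
tool_pos: [0.6598, 0.0501, 0.0635]
tool_rot: [0.631, 0.056, 0.457, -0.624]
contact_force: [-0.3, 0.1, -0.9]
gripper_width: 0.563
```

Emit:
drive_tool:
  motion:
    - [[0,0,0],[0,1,0],1]
    - [[0,0,0],[0,1,0],1]
    - [[0,0,0],[0,1,0],1]
    - [[0,0,0],[0,1,0],1]
    - [[0,0,0],[0,1,0],1]
    - [[0,0,0],[0,1,0],1]
    - [[0,0,0],[0,1,0],1]
    - [[0,0,0],[0,1,0],1]

```text
time: 17.6
tool_pos: [0.6598, 0.05, 0.0635]
tool_rot: [0.437, 0.266, 0.645, -0.567]
contact_force: [-0.5, 0.8, -0.4]
gripper_width: 0.564
```

```bash
python3 - <<'E'
from h import *
s,M=show()
C=s["tool_pos"]+M@[0,-.064,-.006]; a=M@[0,-.496,.868]; print("C",C,"axis",a, "mouth",C+.03*a)
f=manip.grab_frame("scene"); cv2.imwrite("pics/s3.png",cv2.resize(f["img"][120:260,200:360],None,fx=3.5,fy=3.5,interpolation=cv2.INTER_CUBIC))
E
```

```text
t 17.6 j [-0.24 -0.11  2.32  1.7   0.42  1.14] p [0.6598 0.05   0.0635] g 0.564 F [-0.5  0.8 -0.4]
[[-0.477  0.839  0.262]
 [-0.152  0.215 -0.965]
 [-0.866 -0.5    0.025]]
az 14.3 pitch 30.0
C [0.60457505 0.04210061 0.09537649] axis [-0.18915723 -0.94392043  0.26958074] mouth [0.59890033 0.013783   0.10346391]
```

View pics/s3.png

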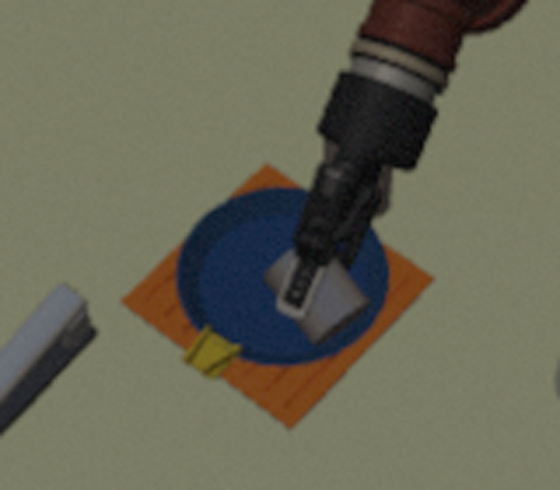

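The scene view shows the cup lying at (315,295) over the dish with its mouth towards the dish's middle, and the dish still on the pad. I'll finish tipping slowly.

Emit:
drive_tool:
  motion:
    - [[0,0,0],[0,0.8,0],1]
    - [[0,0,0],[0,0.8,0],1]
    - [[0,0,0],[0,0.7,0],1]
    - [[0,0,0],[0,0.7,0],1]
    - [[0,0,0],[0,0.7,0],1]
    - [[0,0,0],[0,0.7,0],1]
    - [[0,0,0],[0,0.7,0],1]
    - [[0,0,0],[0,0.7,0],1]
    - [[0,0,0],[0,0.7,0],1]
    - [[0,0,0],[0,0.7,0],1]
    - [[0,0,0],[0,0.7,0],1]
    - [[0,0,0],[0,0.7,0],1]

```text
time: 18.85
tool_pos: [0.6603, 0.0498, 0.0642]
tool_rot: [0.171, 0.455, 0.76, -0.431]
contact_force: [0.2, 0.5, 0.0]
gripper_width: 0.559
```

```bash
cat > ball.py <<'E'
from h import *
for n in("top","scene"):
    f=manip.grab_frame(n); H,S,V=cv2.split(cv2.cvtColor(f["img"],cv2.COLOR_BGR2HSV)); W=pts(f)
    m=((H<5)|(H>174))&(S>150)&(V>50)&(np.hypot(W[...,0]-.56,W[...,1]+.03)<.2)&(W[...,2]<.1)
    if m.sum()>5:
        c,st,mm=cen(m); print(n,"ball px",c.round(1),st[4],"depth",W[mm].mean(0).round(4),"ray",ray(f,c,.024).round(4))
    else: print(n,"no ball")
    b=(H>100)&(H<130)&(S>150)&(V>30)&(W[...,2]<.2); c,st,mm=cen(b); print("  dish bbox",W[mm].min(0).round(3),W[mm].max(0).round(3))
E
python3 ball.py
```

```text
top no ball
  dish bbox [ 0.498 -0.087  0.007] [0.65  0.013 0.177]
scene no ball
  dish bbox [ 0.538 -0.088  0.005] [0.652 0.067 0.149]
```

Emit:
drive_tool:
  motion:
    - [[0,0,0],[0,0.7,0],1]
    - [[0,0,0],[0,0.7,0],1]
    - [[0,0,0],[0,0.7,0],1]
    - [[0,0,0],[0,0.7,0],1]
    - [[0,0,0],[0,0.7,0],1]
    - [[0,0,0],[0,0.7,0],1]
    - [[0,0,0],[0,0,0],1]
    - [[0,0,0],[0,0,0],1]
    - [[0,0,0],[0,0,0],1]
    - [[0,0,0],[0,0,0],1]

```text
time: 19.95
tool_pos: [0.6615, 0.0491, 0.0664]
tool_rot: [0.032, 0.527, 0.778, -0.34]
contact_force: [-0.1, 0.4, -0.1]
gripper_width: 0.561
```

```bash
python3 ball.py; python3 - <<'E'
from h import *
s,M=show(); print("axis",M@[0,-.496,.868])
f=manip.grab_frame("scene"); g=manip.grab_frame("top")
cv2.imwrite("pics/s4.png",np.hstack([cv2.resize(f["img"][130:260,220:350],(400,400)),cv2.resize(g["img"][170:300,230:360],(400,400))]))
E
```

```text
top ball px [296.5 226. ] 6 depth [ 0.5805 -0.0104  0.0311] ray [ 0.5812 -0.0104  0.024 ]
  dish bbox [ 0.5   -0.087  0.008] [0.65  0.004 0.178]
scene no ball
  dish bbox [ 0.54  -0.088  0.007] [0.652 0.07  0.137]
t 20.05 j [-0.24 -0.11  2.32  1.7   0.42  2.26] p [0.6616 0.049  0.0666] g 0.565 F [ 0.1 -0.5 -0.9]
[[-0.443  0.841 -0.309]
 [ 0.798  0.214 -0.563]
 [-0.408 -0.496 -0.766]]
az 14.2 pitch 29.8
axis [-0.68556322 -0.59478477 -0.41913501]
```

View pics/s4.png

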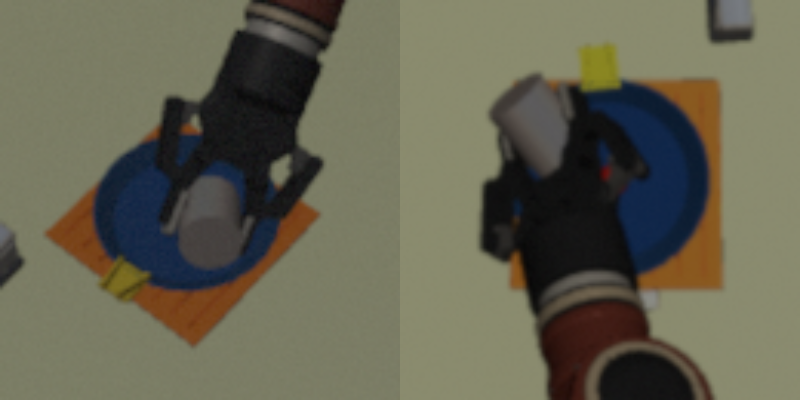

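The right half of the picture shows the red ball at (607,174), lying in the dish near its middle. The cup is empty. Now I lift clear, roll it back upright and return it.

Emit:
drive_tool:
  motion:
    - [[-0.4,-0.5,-0.76],[0,0,0],1]
    - [[-0.4,-0.5,-0.76],[0,0,0],1]
    - [[0,0,0],[0,-1,0],1]
    - [[0,0,0],[0,-1,0],1]
    - [[0,0,0],[0,-1,0],1]
    - [[0,0,0],[0,-1,0],1]
    - [[0,0,0],[0,-1,0],1]
    - [[0,0,0],[0,-1,0],1]
    - [[0,0,0],[0,-1,0],1]
    - [[0,0,0],[0,-1,0],1]
    - [[0,0,0],[0,-1,0],1]
    - [[0,0,0],[0,-1,0],1]

```text
time: 21.35
tool_pos: [0.6611, 0.0491, 0.1163]
tool_rot: [0.359, 0.333, 0.691, -0.531]
contact_force: [0.6, -0.2, -1.5]
gripper_width: 0.562
```

Emit:
drive_tool:
  motion:
    - [[0,0,0],[0,-1,0],1]
    - [[0,0,0],[0,-1,0],1]
    - [[0,0,0],[0,-1,0],1]
    - [[0,0,0],[0,-1,0],1]
    - [[0,0,0],[0,-1,0],1]
    - [[0,0,0],[0,-1,0],1]
    - [[0,0,0],[0,-1,0],1]
    - [[0,0,0],[0,-1,0],1]
    - [[0,0,0],[0,-1,0],1]
    - [[0,0,0],[0,-1,0],1]
    - [[0,0,0],[0,-1,0],1]
    - [[0,0,0],[0,-1,0],1]

```text
time: 22.55
tool_pos: [0.6612, 0.0491, 0.1163]
tool_rot: [0.657, 0.022, 0.419, -0.627]
contact_force: [1.3, 0.3, -0.7]
gripper_width: 0.564
```

Emit:
drive_tool:
  motion:
    - [[0,0,0],[0,-1,0],1]
    - [[0,0,0],[0,-1,0],1]
    - [[0,0,0],[0,-1,0],1]
    - [[0,0,0],[0,-1,0],1]
    - [[0,0,0],[0,-1,0],1]
    - [[0,0,0],[0,-1,0],1]
    - [[0,0,0],[0,-1,0],1]
    - [[0,0,0],[0,-1,0],1]
    - [[0,0,0],[0,-0.4,0],1]
    - [[0,0,0],[0,0,0],1]

```text
time: 23.55
tool_pos: [0.6611, 0.0491, 0.1163]
tool_rot: [0.763, -0.203, 0.158, -0.593]
contact_force: [0.5, 0.8, -0.5]
gripper_width: 0.562
```

```bash
python3 ball.py; python3 - <<'E'
from h import *
s,M=show()
C=s["tool_pos"]+M@[0,-.064,-.006]; print("C",C)
for p in([.52,-.215,.09],[.52,-.215,.031]): print(((M.T@(np.array(p)-C))/.025).round(2))
E
```

```text
top ball px [299.  225.7] 26 depth [ 0.5812 -0.0163  0.0321] ray [ 0.5821 -0.0164  0.024 ]
  dish bbox [ 0.506 -0.087  0.009] [0.65  0.001 0.196]
scene ball px [277.5 200.6] 10 depth [ 0.5891 -0.0128  0.0284] ray [ 0.587  -0.0147  0.024 ]
  dish bbox [ 0.512 -0.087  0.006] [0.653 0.074 0.146]
t 23.65 j [-0.24 -0.24  2.31  1.41  0.42 -0.08] p [0.6612 0.0491 0.1163] g 0.564 F [-0.  -0.1 -0.3]
[[ 0.246  0.841  0.481]
 [-0.969  0.214  0.121]
 [-0.001 -0.496  0.868]]
az 14.3 pitch 29.7
C [0.60444316 0.03468956 0.14287838]
[ 8.85 -3.93 -4.67]
[ 8.86 -2.76 -6.72]
```

Emit:
drive_tool:
  motion:
    - [[0.74,-0.33,-0.39],[0,0,0],1]
    - [[0.74,-0.33,-0.39],[0,0,0],1]
    - [[0.74,-0.33,-0.39],[0,0,0],1]
    - [[0.74,-0.33,-0.39],[0,0,0],1]
    - [[0.74,-0.33,-0.39],[0,0,0],1]
    - [[0.74,-0.33,-0.39],[0,0,0],1]
    - [[0.74,-0.33,-0.39],[0,0,0],1]
    - [[0.74,-0.33,-0.39],[0,0,0],1]
    - [[0.74,-0.33,-0.39],[0,0,0],1]
    - [[0.74,-0.33,-0.39],[0,0,0],1]
    - [[0.74,-0.33,-0.39],[0,0,0],1]
    - [[0.74,-0.33,-0.39],[0,0,0],1]

```text
time: 24.85
tool_pos: [0.5759, -0.2026, 0.0638]
tool_rot: [0.763, -0.203, 0.158, -0.594]
contact_force: [0.1, -0.6, -1.2]
gripper_width: 0.561
```

```bash
cat > place.py <<'E'
from h import *
s,M=show()
C=s["tool_pos"]+M@[0,-.064,-.006]; print("C",C)
print("down to .031",((M.T@(np.array([C[0],C[1],.031])-C))/.025).round(2))
f=manip.grab_frame("wrist"); T=np.eye(4);T[:3,:3]=M;T[:3,3]=s["tool_pos"]
W=pts(f,T@f["T_tool_cam"]);P=pts(f,f["T_tool_cam"])
m=(np.hypot(W[...,0]-C[0],W[...,1]-C[1])<.032)&(abs(P[...,0])<.015)&(W[...,2]>C[2]+.015)&(W[...,2]<C[2]+.05)&(f["range_z"]>0)
q=W[m]; print("rim far/near z"); 
a=(q-C)@np.array([M[0,1],M[1,1],0])/.868
for lo,hi in((-.03,-.021),(.02,.03)): 
    k=(a>lo)&(a<hi); print(k.sum(), np.percentile(q[k][:,2],95) if k.any() else None)
E
python3 place.py
```

```text
t 24.85 j [-0.9  -0.07  2.28  1.34  0.95 -0.45] p [ 0.5759 -0.2026  0.0638] g 0.561 F [ 0.1 -0.6 -1.2]
[[ 0.246  0.842  0.481]
 [-0.969  0.213  0.122]
 [-0.    -0.496  0.868]]
az 14.2 pitch 29.8
C [ 0.51916903 -0.21697681  0.09030691]
down to .031 [ 0.    1.18 -2.06]
rim far/near z
1780 0.11961403099431789
1131 0.11940437862535855
```

Emit:
drive_tool:
  motion:
    - [[0,0.36,-0.63],[0,0,0],1]
    - [[0,0.36,-0.63],[0,0,0],1]
    - [[0,0.3,-0.52],[0,0,0],1]
    - [[0,0.08,-0.14],[0,0,0],1]
    - [[0,0.05,-0.09],[0,0,0],1]
    - [[0,0.02,-0.04],[0,0,0],1]
    - [[0,0,0],[0,0,0],1]

```text
time: 25.6
tool_pos: [0.5766, -0.2018, 0.0056]
tool_rot: [0.763, -0.203, 0.157, -0.594]
contact_force: [0.2, -0.5, -0.5]
gripper_width: 0.564
```

```bash
python3 place.py
```

```text
t 25.6 j [-0.9   0.09  2.26  1.45  0.92 -0.63] p [ 0.5766 -0.2018  0.0056] g 0.564 F [ 0.2 -0.5 -0.5]
[[ 0.246  0.842  0.48 ]
 [-0.969  0.213  0.123]
 [ 0.001 -0.496  0.869]]
az 14.2 pitch 29.7
C [ 0.51984243 -0.2162217   0.03208437]
down to .031 [-0.    0.02 -0.04]
rim far/near z
1779 0.06143744874242026
1138 0.06115453431669172
```

Emit:
drive_tool:
  motion:
    - [[0,0.03,-0.05],[0,0,0],1]
    - [[0,0,0],[0,0,0],1]
    - [[0,0,0],[0,0,0],-1]
    - [[0,0,0],[0,0,0],-1]
    - [[0,0,0],[0,0,0],-1]
    - [[0,0,0],[0,0,0],-1]
    - [[0,0,0],[0,0,0],-1]
    - [[0,-0.5,0],[0,0,0],-1]
    - [[0,-1,0],[0,0,0],-1]
    - [[0,-1,0],[0,0,0],-1]
    - [[0,-1,0.3],[0,0,0],-1]
    - [[0,-0.7,0.7],[0,0,0],-1]

```text
time: 26.85
tool_pos: [0.4984, -0.2206, 0.0765]
tool_rot: [0.763, -0.202, 0.159, -0.594]
contact_force: [0.7, -0.3, -0.1]
gripper_width: 1.003
```

```bash
cat > look.py <<'E'
from h import *
s,M=show()
f=manip.grab_frame("top"); H,S,V=cv2.split(cv2.cvtColor(f["img"],cv2.COLOR_BGR2HSV)); W=pts(f); ok=f["range_z"]>0
m=(W[...,2]>.05)&(W[...,2]<.066)&(np.hypot(W[...,0]-.52,W[...,1]+.216)<.05)&ok; q=W[m]; print("cup",m.sum(),((q.min(0)+q.max(0))/2).round(3),(q.max(0)-q.min(0)).round(3))
b=(H>100)&(H<130)&(S>150)&(V>30)&(W[...,2]>.022)&(W[...,2]<.045)&ok; c,st,mm=cen(b); q=W[b][:,:2].astype(np.float32)*1000; print("rim",cv2.minEnclosingCircle(q))
y=(H>22)&(H<35)&(S>180)&(V>90)&ok; print("beak",W[cen(y)[2]].mean(0).round(4),W[cen(y)[2]].max(0).round(3))
h=(W[...,2]>.07)&(W[...,2]<.095)&(np.hypot(W[...,0]-.474,W[...,1]+.022)<.05)&ok; q=W[h]; print("handle",h.sum(),q.mean(0).round(4),q.min(0).round(3),q.max(0).round(3))
rc=cv2.minAreaRect((q[:,:2]*1000).astype(np.float32)); print(rc)
E
python3 look.py; python3 ball.py
```

```text
t 26.85 j [-1.1  -0.21  2.38  1.22  1.12 -0.45] p [ 0.4984 -0.2206  0.0765] g 1.003 F [ 0.7 -0.3 -0.1]
[[ 0.245  0.841  0.483]
 [-0.97   0.214  0.119]
 [-0.003 -0.497  0.868]]
az 14.3 pitch 29.8
cup 110 [ 0.519 -0.217  0.057] [0.046 0.05  0.014]
rim ((571.0206298828125, -13.637511253356934), 81.36422729492188)
beak [ 0.6647 -0.0054  0.0369] [0.68  0.008 0.051]
handle 154 [ 0.4802 -0.0223  0.0835] [ 0.472 -0.05   0.077] [0.488 0.005 0.089]
((480.3044738769531, -22.393022537231445), (13.768634796142578, 54.960205078125), 4.825488567352295)
top ball px [297.5 227.8] 61 depth [ 0.576  -0.0127  0.031 ] ray [ 0.5767 -0.0127  0.024 ]
  dish bbox [ 0.491 -0.087  0.007] [0.652 0.063 0.037]
scene ball px [280.3 199.6] 55 depth [ 0.5828 -0.0085  0.0303] ray [ 0.5798 -0.0111  0.024 ]
  dish bbox [ 0.489 -0.089  0.005] [0.653 0.066 0.037]
```

Emit:
drive_tool:
  motion:
    - [[0,-0.5,0.5],[-1,0,0],-1]
    - [[0,-0.5,0.5],[-1,0,0],-1]
    - [[0,0,0],[-1,0,0],-1]
    - [[0,0,0],[-1,0,0],-1]
    - [[0,0,0],[-1,0,0],-1]
    - [[0,0,0],[-1,0,0],-1]
    - [[0,0,0],[-1,0,0],-1]
    - [[0,0,0],[-1,0,0],-1]
    - [[0,0,0],[-1,0,0],-1]
    - [[0,0,0],[-1,0,0],-1]
    - [[0,0,0],[-1,0,0],-1]
    - [[0,0,0],[-1,0,0],-1]

```text
time: 28.2
tool_pos: [0.4924, -0.2219, 0.1101]
tool_rot: [0.559, -0.558, 0.434, -0.433]
contact_force: [0.2, -0.1, 0.5]
gripper_width: 0.996
```

Emit:
drive_tool:
  motion:
    - [[0,0,0],[0,-1,0],-1]
    - [[0,0,0],[0,-1,0],-1]
    - [[0,0,0],[0,-1,0],-1]
    - [[0,0,0],[0,-1,0],-1]
    - [[0,0,0],[0,-1,0],-1]
    - [[0,0,0],[0,-1,0],-1]
    - [[0,0,0],[0,-1,0],-1]
    - [[0,0,0],[0,-1,0],-1]
    - [[0,0,0],[0,-1,0],-1]
    - [[0,0,0],[0,-1,0],-1]
    - [[0,0,0],[0,-1,0],-1]
    - [[0,0,0],[0,-1,0],-1]

```text
time: 29.4
tool_pos: [0.492, -0.2217, 0.1094]
tool_rot: [0.702, -0.699, 0.095, -0.095]
contact_force: [0.0, 0.1, 0.0]
gripper_width: 1.0
```

```bash
cat > corr.py <<'E'
from h import *
s,M=show()
yw=np.radians(4.8); x=np.array([np.cos(yw),np.sin(yw),0]); y=np.array([0,0,-1.]); G=np.c_[x,y,np.cross(x,y)]
print("turn units",(np.degrees(R.from_matrix(M.T@G).as_rotvec())/5).round(2)); print("shift (tool) to above handle z=.08:",rel([.478,-.022,.08]))
print("in goal frame",(G.T@(np.array([.478,-.022,.08])-s["tool_pos"])/.025).round(2))
E
python3 corr.py
```

```text
t 29.4 j [-0.56 -0.09  1.89  0.    1.34 -0.3 ] p [ 0.492  -0.2217  0.1094] g 1.0 F [0.  0.1 0. ]
[[ 0.964  0.002  0.266]
 [-0.266  0.004  0.964]
 [ 0.001 -1.     0.004]]
az 67.3 pitch 89.8
turn units [-0.04 -4.05  0.01]
shift (tool) to above handle z=.08: [-2.67  1.21  7.55]
in goal frame [0.11 1.18 8.01]
```

Emit:
drive_tool:
  motion:
    - [[0,0,0],[0,-1,0],-1]
    - [[0,0,0],[0,-1,0],-1]
    - [[0,0,0],[0,-1,0],-1]
    - [[0,0,0],[0,-1,0],-1]
    - [[0,0.1,1],[0,0,0],-1]
    - [[0,0.1,1],[0,0,0],-1]
    - [[0,0.1,1],[0,0,0],-1]
    - [[0,0.2,1],[0,0,0],-1]
    - [[0.1,0.2,1],[0,0,0],-1]
    - [[0,0.2,1],[0,0,0],-1]
    - [[0,0.2,1],[0,0,0],-1]
    - [[0,0.2,1],[0,0,0],-1]

```text
time: 30.6
tool_pos: [0.4793, -0.0213, 0.0773]
tool_rot: [0.707, -0.706, -0.027, 0.026]
contact_force: [0.9, 0.8, -0.6]
gripper_width: 1.0
```

```bash
cat > hand.py <<'E'
from h import *
s,M=show()
f=manip.grab_frame("wrist"); T=np.eye(4);T[:3,:3]=M;T[:3,3]=s["tool_pos"]
W=pts(f,T@f["T_tool_cam"]);P=pts(f,f["T_tool_cam"])
m=(W[...,2]>.075)&(W[...,2]<.09)&(np.hypot(W[...,0]-.478,W[...,1]+.022)<.06)&(f["range_z"]>0); c,st,m=cen(m)
q=W[m]; t=P[m]; print(m.sum(),"z",np.median(q[:,2])); rc=cv2.minAreaRect((t[:,[0,2]]*1000).astype(np.float32)); print("handle tool xz mm",rc,"world",cv2.minAreaRect((q[:,:2]*1000).astype(np.float32)))
cv2.imwrite("pics/w9.png",f["img"])
E
python3 hand.py
```

```text
t 30.6 j [-0.2  -0.2   2.05  0.    1.29 -0.28] p [ 0.4793 -0.0213  0.0773] g 1.0 F [ 0.9  0.8 -0.6]
[[ 0.997  0.001 -0.076]
 [ 0.076  0.003  0.997]
 [ 0.001 -1.     0.002]]
az 65.8 pitch 89.8
1889 z 0.08249540444354489
handle tool xz mm ((0.6137161254882812, 0.7665386199951172), (13.626872062683105, 55.839019775390625), 0.38503557443618774) world ((479.8138427734375, -20.51906967163086), (13.628765106201172, 55.838294982910156), 4.7172160148620605)
```

Emit:
drive_tool:
  motion:
    - [[0.02,0.75,0.03],[0,0,0],-1]
    - [[0,0.75,0],[0,0,0],-1]
    - [[0,0.75,0],[0,0,0],-1]
    - [[0,0.7,0],[0,0,0],-1]
    - [[0,0,0],[0,0,0],-1]
    - [[0,0,0],[0,0,0],1]
    - [[0,0,0],[0,0,0],1]
    - [[0,0,0],[0,0,0],1]
    - [[0,0,0],[0,0,0],1]
    - [[0,0,0],[0,0,0],1]
    - [[0,0,0],[0,0,0],1]
    - [[0,0,0],[0,0,0],1]

```text
time: 31.85
tool_pos: [0.4813, -0.0225, 0.0061]
tool_rot: [0.707, -0.706, -0.028, 0.024]
contact_force: [-1.3, -0.4, 2.1]
gripper_width: 0.151
```

```bash
python3 look.py; python3 ball.py; python3 - <<'E'
from h import *
f=manip.grab_frame("wrist"); cv2.imwrite("pics/w10.png",f["img"])
E
```

```text
t 31.85 j [-0.2  -0.1   2.09  0.    1.14 -0.28] p [ 0.4813 -0.0225  0.0061] g 0.151 F [-1.3 -0.4  2.1]
[[ 0.997  0.005 -0.074]
 [ 0.074  0.001  0.997]
 [ 0.005 -1.     0.001]]
az 11.3 pitch 89.7
cup 111 [ 0.519 -0.217  0.056] [0.047 0.049 0.013]
rim ((577.5193481445312, -13.344809532165527), 76.33837127685547)
beak [ 0.6647 -0.0065  0.0377] [0.68  0.005 0.05 ]
top ball px [297.8 227.4] 58 depth [ 0.5769 -0.0135  0.0319] ray [ 0.5778 -0.0136  0.024 ]
  dish bbox [ 0.532 -0.089  0.007] [0.653 0.062 0.143]
scene ball px [279.8 199.4] 56 depth [ 0.5828 -0.0102  0.0292] ray [ 0.5803 -0.0124  0.024 ]
  dish bbox [ 0.489 -0.088  0.006] [0.651 0.064 0.037]look.py:7: RuntimeWarning: Mean of empty slice.
  h=(W[...,2]>.07)&(W[...,2]<.095)&(np.hypot(W[...,0]-.474,W[...,1]+.022)<.05)&ok; q=W[h]; print("handle",h.sum(),q.mean(0).round(4),q.min(0).round(3),q.max(0).round(3))
  ret = um.true_divide(
Traceback (most recent call last):
  File "look.py", line 7, in <module>
    h=(W[...,2]>.07)&(W[...,2]<.095)&(np.hypot(W[...,0]-.474,W[...,1]+.022)<.05)&ok; q=W[h]; print("handle",h.sum(),q.mean(0).round(4),q.min(0).round(3),q.max(0).round(3))
                                                                                                                                       ~~~~~^^^
ValueError: zero-size array to reduction operation minimum which has no identity
```

View pics/w10.png

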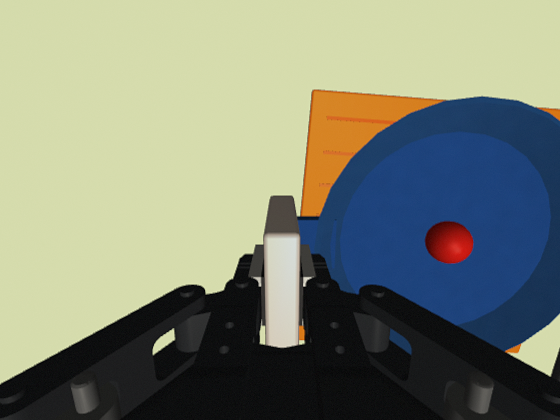

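The wrist view shows the white handle (282,270) squarely between the pads and the ball (449,242) in the middle of the dish. I'll lift straight up.

Emit:
drive_tool:
  motion:
    - [[0,-0.1,0],[0,0,0],1]
    - [[0,-0.2,0],[0,0,0],1]
    - [[0,-0.3,0],[0,0,0],1]
    - [[0,-0.4,0],[0,0,0],1]
    - [[0,-0.5,0],[0,0,0],1]
    - [[0,-0.6,0],[0,0,0],1]
    - [[0,-0.6,0],[0,0,0],1]
    - [[0,-0.5,0],[0,0,0],1]
    - [[0,-0.4,0],[0,0,0],1]
    - [[0,-0.3,0],[0,0,0],1]
    - [[0,-0.1,0],[0,0,0],1]
    - [[0,0,0],[0,0,0],1]

```text
time: 33.25
tool_pos: [0.4806, -0.0224, 0.1057]
tool_rot: [0.707, -0.706, -0.028, 0.025]
contact_force: [-0.7, 0.3, -2.7]
gripper_width: 0.155
```

```bash
cat > dish.py <<'E'
from h import *
s,M=show()
f=manip.grab_frame("wrist"); T=np.eye(4);T[:3,:3]=M;T[:3,3]=s["tool_pos"]
W=pts(f,T@f["T_tool_cam"]); H,S,V=cv2.split(cv2.cvtColor(f["img"],cv2.COLOR_BGR2HSV)); ok=f["range_z"]>0
r=((H<5)|(H>174))&(S>150)&(V>60)&ok; r=cen(r)[2]
# sphere centre: fit
q=W[r]; A=np.c_[2*q,np.ones(len(q))]; c=np.linalg.lstsq(A,(q**2).sum(1),rcond=None)[0]; print("ball wrist",c[:3].round(4))
x=M[:,0]; mid=s["tool_pos"]+M[:,1]*-.061+x*.098+np.array([0,0,-.054]); print("mid(grip)",mid.round(4),"ball-mid xy mm",((c[:2]-mid[:2])*1e3).round(1))
b=(H>100)&(H<130)&(S>120)&ok; d=np.hypot(W[...,0]-mid[0],W[...,1]-mid[1]); fl=b&(d<.05)&(d>.016)&(abs(W[...,2]-mid[2])<.03); q=W[fl]
# cone fit z = a+bx+cy+k*r about mid
A=np.c_[np.ones(len(q)),q[:,0]-mid[0],q[:,1]-mid[1],np.tan(np.radians(7))*0+d[fl]]; p=np.linalg.lstsq(A,q[:,2],rcond=None)[0]; print("floor z",p[0].round(4),"slopes",p[1:].round(3),fl.sum())
for n in("top","scene"):
    g=manip.grab_frame(n); Hh,Ss,Vv=cv2.split(cv2.cvtColor(g["img"],cv2.COLOR_BGR2HSV)); w=pts(g)
    y=(Hh>22)&(Hh<35)&(Ss>180)&(Vv>90)&(g["range_z"]>0)&(np.hypot(w[...,0]-mid[0],w[...,1]-mid[1])<.14); 
    if y.sum()>5: print(n,"beak",w[y].mean(0).round(4))
    rr=((Hh<5)|(Hh>174))&(Ss>150)&(Vv>50)&(np.hypot(w[...,0]-mid[0],w[...,1]-mid[1])<.1)
    if rr.sum()>5: print(n,"ball",w[cen(rr)[2]].mean(0).round(4))
print("org dir deg",np.degrees(np.arctan2(.421-mid[1],.563-mid[0])).round(1),"dish yaw",np.degrees(np.arctan2(x[1],x[0])).round(1))
E
python3 dish.py
```

```text
t 33.25 j [-0.2  -0.24  2.03  0.    1.34 -0.28] p [ 0.4806 -0.0224  0.1057] g 0.155 F [-0.7  0.3 -2.7]
[[ 0.997  0.004 -0.074]
 [ 0.074  0.001  0.997]
 [ 0.005 -1.     0.001]]
az 16.5 pitch 89.7
ball wrist [ 0.5782 -0.014   0.1197]
mid(grip) [ 0.578  -0.0152  0.1131] ball-mid xy mm [0.2 1.2]
floor z 0.1081 slopes [ 0.003 -0.006  0.123] 16900
top beak [ 0.6653 -0.0062  0.1366]
top ball [ 0.5754 -0.0129  0.1299]
scene beak [ 0.6692 -0.0061  0.1362]
scene ball [ 0.5823 -0.0091  0.1285]
org dir deg 92.0 dish yaw 4.2
```

Level, centred, with the ball within about 1 mm of the middle. Next is the swing of about 88° counter-clockwise about the dish's own middle, at 30°/s with ramps.

Emit:
drive_tool:
  motion:
    - [[0,0,-0.034],[0,-0.1,0],1]
    - [[0,0,-0.068],[0,-0.2,0],1]
    - [[0,0,-0.103],[0,-0.3,0],1]
    - [[0,0,-0.137],[0,-0.4,0],1]
    - [[0.004,0,-0.171],[0,-0.5,0],1]
    - [[0.005,0,-0.205],[0,-0.6,0],1]
    - [[0.005,0,-0.205],[0,-0.6,0],1]
    - [[0.005,0,-0.205],[0,-0.6,0],1]
    - [[0.005,0,-0.205],[0,-0.6,0],1]
    - [[0.005,0,-0.205],[0,-0.6,0],1]
    - [[0.005,0,-0.205],[0,-0.6,0],1]
    - [[0.005,0,-0.205],[0,-0.6,0],1]

```text
time: 34.6
tool_pos: [0.4957, -0.0685, 0.1054]
tool_rot: [-0.678, 0.678, 0.202, -0.199]
contact_force: [-0.5, 0.2, -2.8]
gripper_width: 0.153
```

```bash
python3 dish.py
```

```text
t 34.6 j [-0.29 -0.18  1.99  0.    1.33 -0.86] p [ 0.4957 -0.0685  0.1054] g 0.153 F [-0.5  0.2 -2.8]
[[ 0.84   0.004 -0.543]
 [ 0.543  0.001  0.84 ]
 [ 0.004 -1.    -0.001]]
az 16.4 pitch 89.8
ball wrist [ 0.5772 -0.0142  0.1192]
mid(grip) [ 0.5777 -0.0154  0.1127] ball-mid xy mm [-0.5  1.2]
floor z 0.1077 slopes [ 0.006 -0.006  0.123] 16913
top beak [0.6507 0.0348 0.1358]
top ball [ 0.5731 -0.014   0.1507]
scene beak [0.6541 0.0364 0.1369]
scene ball [ 0.5816 -0.0108  0.1286]
org dir deg 91.9 dish yaw 32.9
```

Emit:
drive_tool:
  motion:
    - [[0,0,-0.103],[0,-0.3,0],1]
    - [[0.005,0,-0.205],[0,-0.6,0],1]
    - [[0.005,0,-0.205],[0,-0.6,0],1]
    - [[0.005,0,-0.205],[0,-0.6,0],1]
    - [[0.005,0,-0.205],[0,-0.6,0],1]
    - [[0.005,0,-0.205],[0,-0.6,0],1]
    - [[0.005,0,-0.205],[0,-0.6,0],1]
    - [[0.005,0,-0.205],[0,-0.6,0],1]
    - [[0.005,0,-0.205],[0,-0.6,0],1]
    - [[0.005,0,-0.205],[0,-0.6,0],1]
    - [[0.005,0,-0.205],[0,-0.6,0],1]
    - [[0.005,0,-0.205],[0,-0.6,0],1]

```text
time: 35.95
tool_pos: [0.5403, -0.1057, 0.1057]
tool_rot: [-0.588, 0.589, 0.394, -0.391]
contact_force: [0.8, 0.6, -2.3]
gripper_width: 0.161
```

Emit:
drive_tool:
  motion:
    - [[0.005,0,-0.205],[0,-0.6,0],1]
    - [[0.005,0,-0.205],[0,-0.6,0],1]
    - [[0.005,0,-0.205],[0,-0.6,0],1]
    - [[0.005,0,-0.205],[0,-0.6,0],1]
    - [[0.005,0,-0.205],[0,-0.6,0],1]
    - [[0.005,0,-0.205],[0,-0.6,0],1]
    - [[0.004,0,-0.171],[0,-0.5,0],1]
    - [[0,0,-0.137],[0,-0.4,0],1]
    - [[0,0,-0.103],[0,-0.3,0],1]
    - [[0,0,-0.034],[0,-0.1,0],1]
    - [[0,0,0],[0,0,0],1]
    - [[0,0,0],[0,0,0],1]

```text
time: 37.15
tool_pos: [0.5808, -0.1133, 0.1058]
tool_rot: [-0.492, 0.493, 0.509, -0.506]
contact_force: [-0.7, 0.5, -2.0]
gripper_width: 0.154
```

```bash
python3 dish.py; python3 look.py 2>/dev/null | grep cup; python3 - <<'E'
from h import *
g=manip.grab_frame("top")["img"]; f=manip.grab_frame("scene")["img"]
cv2.imwrite("pics/end.png",np.hstack([cv2.resize(g[90:310,70:500],(400,205)),cv2.resize(f[80:360,140:500],(400,311))[:205+0]]) if 0 else np.vstack([cv2.resize(g,(400,300)),cv2.resize(f,(400,300))]))
E
```

```text
t 37.15 j [-0.32  0.04  1.77  0.    1.32 -1.92] p [ 0.5808 -0.1133  0.1058] g 0.154 F [-0.7  0.5 -2. ]
[[-0.03   0.004 -1.   ]
 [ 1.     0.001 -0.03 ]
 [ 0.001 -1.    -0.004]]
az 17.4 pitch 89.8
ball wrist [ 0.5762 -0.0152  0.1196]
mid(grip) [ 0.5776 -0.0154  0.1129] ball-mid xy mm [-1.4  0.2]
floor z 0.1078 slopes [ 0.011 -0.001  0.124] 16916
top ball [ 0.5741 -0.0155  0.1306]
scene beak [0.5751 0.0756 0.1364]
scene ball [ 0.5809 -0.0117  0.1289]
org dir deg 91.9 dish yaw 91.7
cup 28 [ 0.525 -0.197  0.057] [0.03  0.012 0.012]
```

View pics/end.png

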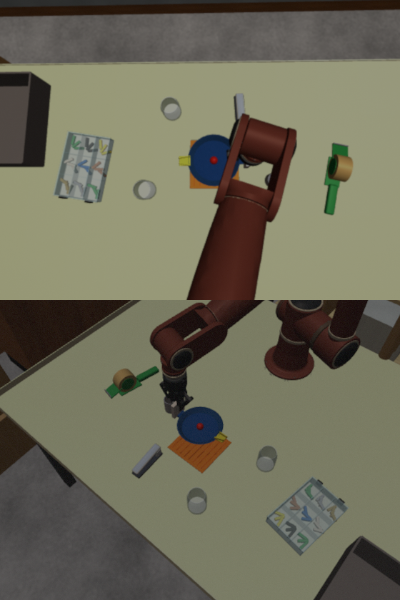

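Both views show the dish held over the pad with its beak (185,160, upper half) pointing at the organiser (84,167). The ball is in the middle (213,159), and the bystanders look unmoved. I'm handing the job in.

```bash
python3 -c "
from plant import manip
print(manip.job_done()); s=manip.state(); print(s['time'],s['tool_pos'],s['gripper_width'])"
```

```text
the job is handed in; nothing more can be done
None
the job is handed in; nothing more can be done
```

The job is done and handed in at about 37 s of the 64 s. I tipped the ball from the cup into the dish on the pad and stood the empty cup back on the shelf. I then lifted the dish by its handle and swung it about 87° around its own middle, and it was still held there at hand-in. The hand-in reports no verdict.

**Last checks**

| Check | Measured |
|---|---|
| Dish floor height above shelf | about 0.108 m |
| Dish middle from pad centre | about 3 mm |
| Tilt | about 0.01 rad |
| Ball from dish middle | about 1.5 mm |
| Beak heading / organiser direction | 91.7° / 91.9° |

**Problems and disagreements**
- **Cup grasp:** the first two tries closed on the near side of the cup and pushed it about 22 mm along the shelf, still upright. The real grasp point was about 64 mm behind the reported TCP, not the stated 19 mm. I measured this with the wrist camera and corrected for it.
- **Cup at the end:** the arm partly hid the cup in the last top picture. It last showed clearly, standing where I placed it, just after the handle was gripped. The final reading of (0.525, -0.197) covers only the visible part.
- **Bystanders:** I judged the jars, tape gun and stapler to be unmoved by eye from the last picture. I did not measure them again.

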